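Zero the length gauge, then hold a moulding offcut in the framing jig

TASK

First turn the reset knob of the framing jig's length gauge counterclockwise, back to its zero stop. Then lay the bevelled moulding offcut on the jig's bed, flat back flush against the fence, bevel towards the robot, one end up against the stop block, and with a diagonal push hold it pressed firmly down on the bed and back against the fence at once. The program finishes while the robot is still holding it pressed like this, with the gauge still at zero and the other things on the table left where they were.

Things in the scene. Friction and masses are not known exactly. Their poses are not given: they have to be found in the camera images.
- jig: framing jig: plywood base board 150 (x) x 400 (y) x 12 mm high, fixed to the table; origin on the table, mid-length, 10 mm beyond the board's middle in x. +x points away from the robot to the fence, +y to the left along it. On its right end, at jig x -30, y -152 mm, stands a grey round dial housing 76 mm across, its white face 31 mm above the table
- bed: light wooden bed on the jig, 115 (x) x 300 (y) x 8 mm, its top 20 mm above the table; origin at the centre of its underside (12 mm above the table), axes as the jig's. It begins at the fence's face and runs 115 mm towards the robot
- fence: aluminium fence, 25 mm (x) x 300 mm (y), upright along the bed's far edge, its top 54 mm above the table (34 mm above the bed); origin at the centre of its underside, axes as the jig's; its face towards the robot is at x = -12.5 mm in its own frame
- stop_block: wooden stop block, 60 (x) x 30 (y) x 36 mm high, with a steel screw head 22 mm wide and 10 mm high on top; stands on the bed against the fence towards its left (+y) end, clamped, at a place that differs from run to run; origin at the centre of its underside, axes as the jig's; its working face looks to -y
- stop_corner (a point): the corner on the bed's top where the fence's face meets the stop block's working (-y) face; axes as the jig's
- offcut: loose offcut of bevelled frame moulding, plain wood, 36 (x) x 140 (y) x 32 mm high, 0.09-0.19 kg; origin: centre of its underside. Upright flat back (+x side) 32 mm high; front lip (-x) only 12 mm high; from it a 45-degree bevel rises to the 16 mm wide flat top. Starts flat on the table to the robot's right, bevel roughly to the robot; it belongs with +x to the fence, +y end at the stop block
- offcut_corner (a point): the offcut's bottom corner between its flat back and its +y end (at x +18, y +70, z 0 mm of the offcut); it belongs at stop_corner
- knob_grip (a point): point on the upright axis of the length gauge's reset knob, 56 mm above the table, 25 mm above the dial face. The grip is an upright black bar 40 mm long, 12 mm thick, from 10 to 34 mm above the face; the point's x axis runs along the bar to the side of the thin low pointer, which reaches 33 mm from the axis
- reset_knob (a joint): angle of the gauge's reset knob, rad: 0 at the zero stop (pointer against the small steel pin; bar and pointer along the jig's +x, to the fence), a hard stop; grows clockwise seen from above, so turn it counterclockwise to reset. Stays where it is left; friction 0.04 Nm
- batten: plain square-edged wooden batten, 24 x 90 x 20 mm, lying on the table; not the offcut, leave it
- paint_tube: paint tube lying flat, about 30 x 110 x 20 mm; leave it
- spray_can_a: upright spray can, 66 mm across, 185 mm high; leave it
- brush: paint brush lying on the table; leave it
There are look-alikes about, which are no part of the job. Leave any black or orange look-alike of the offcut alone.

How it is judged (in metres and radians):
On the way:
1. the length gauge's reset knob stands at its zero stop (value of joint reset_knob below 0.06 rad), for 0.2 s.
At the end, for the whole second after the job is handed in: Gauge within 0.06 rad of zero; offcut at rest, flat and along the fence within 0.03 rad, bottom back left corner within 5 mm of the fence and stop corner; the fingers press it with over 4 N, it bears on the fence with over 3 N and on the bed with over 4 N (value of joint reset_knob below 0.06 rad and distance between offcut_corner and stop_corner below 0.005 m and angle between the y axis of offcut and the y axis of jig, either way round below 0.03 rad and angle between offcut's own z axis and vertical below 0.03 rad and contact force between offcut and fence above 3 N and contact force between offcut and bed above 4 N and contact force between the fingers and offcut above 4 N and linear speed of offcut below 0.01 m/s); the arm keeps its last pose, push and grip.
It fails at once if another thing on the table is shoved by more than 3 cm (distance of any of batten, paint_tube, spray_can_a, brush from where it was at the start of the episode above 0.03 m).
It also fails if it takes over 72 s, if anything falls off the work surface, if the arm or the gripper's body presses on something with over 40 N, if the wrist force passes 120 N, or if a joint passes its speed limit or range.

ROBOT

A 6-joint arm with a two-finger parallel gripper is mounted at the origin on the work surface. World frame = base frame: x ahead of the robot, y to its left, z up, the work surface at z = 0. Lengths are in mm, angles in rad, forces in N, time in s.
With the tool pointing down it reaches from about 250 to 775 mm from the base axis. Payload 4 kg.
Tool frame: the origin (TCP) lies at the very end of the fingers, on their centre line; the grasp point (between the pads) lies 19 mm behind it (pinch_z is the distance from the TCP to the grasp point, in mm); z points along the fingers, y is the line along which they close (so a half turn about z gives the same grasp; the last joint's range is limited). The gripper opens to 85 mm and grips with 20 to 120 N. Pads are 22 mm wide; open, the fingers measure 114 mm over their backs; the gripper's body (76 mm by 85 mm) begins 54 mm behind the grasp point. The pads swing forward as they close: fully open they stand 13 mm farther back than shut.
Start: joints at [-1.314, 0.087, 1.371, -0, 1.684, -0.103], TCP at [193.647, -514.803, 194.241] pointing down, gripper open.
Joint ranges: [-3.1, 3.1], [-0.76, 2.03], [0.27, 2.55], [-1.08, 4.22], [0.17, 2.65], [-2.57, 2.57]. Speed limits (rad/s): [2.79, 2.79, 3.14, 3.14, 3.14, 3.14].

INTERFACE

Orientations are given as a unit quaternion [x, y, z, w].
In Python, from station import read_state, grab_frame, finish_job, search_frame, silhouettes, mark_of, pinch_z gives the robot as it stands.
- The arm moves only by the tool carry_out, never from a script. Its argument "targets" is a list of rows, each a list of 5 numbers: the opening, from -1 (shut) to 1 (fully open), then the shift along the world's x, y, z in m, then the turn about the world's z in rad. In form: [[hand, tx, ty, tz, roll], ...]. A call has 1 to 20 rows; each row is the pose to reach, as a shift and turn from the pose commanded when the call began; what a row does not reach only later rows make up. A row lasts 1/8 s, in which the tool goes at most 62.5 mm and 10.7 degrees, less where a joint would pass 70% of its speed; a pose out of reach is approached as far as the arm can. A call with a gripper value outside its range is refused whole. The fingers move at their own pace and stop on an object; the grip force is fixed at half the most. Time passes only in rows, so rows that repeat a pose let the fingers close. It gives the time, the measured TCP pose, the force, the opening and the grip force at its end, in the units of the state.
- read_state(): the state, without advancing time (a new reading comes with each control period).
- grab_frame(name): name is "side" or "top"; returns a dict with "img" (400x640x3 uint8, red, green, blue), "z_map" (400x640 float32, mm along the optical axis (not along the pixel's ray), 0 where there is no reading), "intrinsics" (3x3 intrinsics, pixels), "dist_coeffs" ([k1, k2, p1, p2, k3] as OpenCV has them; the pictures are not rectified), "rvec" (rotation vector, rad) and "tvec" (3), from world to camera coordinates, as OpenCV has them. Camera axes: x right, y down, z forward; pixel columns grow to the right and rows downward; lengths in mm; the calibration is good to about 2 mm. A picture is of the moment at which its call begins.
- finish_job(): hands the job in; it is judged then, once.
Trained networks look in a picture, given as the dict that the camera call returned (one of the last four; its "shot" number tells which), for a name from the list of things; names that differ only in an ending like _2 or _b are one class to them, and where a whole thing is asked for, a point or a joint stands for the part that bears it (a point fixed in the world has none). Each returns a list of dicts, best first, with "conf" (0 to 1); they miss things now and then, are a little off and sometimes report something else, mostly with a low value. They report only what shows in the picture. A call takes as long as a camera call. They do not tell look-alikes from the thing itself.
- search_frame(target, picture): "point" ([x, y, z] in mm, in world coordinates, good to about 4 mm: the middle of the surface that is visible of it).
- silhouettes(target, picture): "pixels" (400x640 bool, what is visible of it).
- mark_of(target, picture): "point" ([x, y, z] in mm, in world coordinates, good to about 4 mm: a listed point, or the origin of a listed thing).
The state is a dict: "time": time; "joint_positions": joint angles; "qd": joint speeds; "joint_efforts": joint torques, N m; "eef_pos": TCP position; "tcp_rot": TCP orientation; "contact_force": force on the tool from outside, world axes, zero at the start; "torque": the same for the moment, N m; "opening": finger opening in mm; "gripper_force": force on a finger pad.
Only numpy, scipy, OpenCV 4.12 (cv2) and the standard library are available. Lean on these libraries where they do the work, as an engineer would, in place of code of your own. Each camera call takes 0.05 s, during which the arm holds its last target. There are 200 camera calls.

## Working session

There is one attempt and no reset: what is moved stays moved. The work goes in short steps, Python scripts to look and compute and a tool call to move; the robot and the scene stay as the last step left them, time stands still between calls to the robot, and variables do not carry over. Pictures are saved under pics/ and viewed, at most 10 in all, crops included, and the job is handed in when it is done.

Besides the shell and the picture viewer there is one more tool, called after "Request:" as a command line: name --pt "numbers of a row" for each row, then --argument value for the rest. carry_out: Moves the arm, as the interface text tells. Its arguments: {"type":"object","properties":{"targets":{"type":"array"}},"required":["targets"]}

```bash
mkdir -p pics; cat > h.py <<'E'
import numpy as np, cv2
from station import *
def world(p):
    K=p["intrinsics"];z=p["z_map"];R=cv2.Rodrigues(np.array(p["rvec"],float))[0];t=np.array(p["tvec"],float).ravel()
    v,u=np.mgrid[0:400,0:640]
    n=cv2.undistortPoints(np.stack([u,v],-1).reshape(-1,1,2).astype(np.float64),np.array(K,float),np.array(p["dist_coeffs"],float)).reshape(400,640,2)
    c=np.concatenate([n*z[...,None],z[...,None]],-1)
    w=(c-t)@R; w[z==0]=np.nan
    return w
def save(p,name,crop=None,s=1):
    im=p["img"][...,::-1]
    if crop: a,b,c,d=crop; im=im[b:d,a:c]
    cv2.imwrite("pics/"+name,cv2.resize(im,None,fx=s,fy=s,interpolation=cv2.INTER_CUBIC))
E
python3 - <<'E'
from h import *
for c in("top","side"):
    p=grab_frame(c); save(p,c+"0.png"); np.save(c+"0.npy",world(p))
    for n in("jig","bed","fence","stop_block","stop_corner","offcut","offcut_corner","knob_grip","batten"):
        print(c,n,[(np.round(d["point"]).tolist(),round(d["conf"],2)) for d in mark_of(n,p)[:3]])
    for n in ("offcut","knob_grip"):
        for d in silhouettes(n,p)[:3]:
            m=d["pixels"];v,u=np.nonzero(m);w=world(p)[m];w=w[~np.isnan(w[:,0])]
            print(c,n,round(d["conf"],2),u.mean().round(),v.mean().round(),w.mean(0).round(),cv2.minAreaRect(w[:,:2].astype(np.float32)),p["img"][m].mean(0).round())
s=read_state();print(s)
E
```

```text
top jig [([609.0, 120.0, 0.0], 0.57), ([577.0, 159.0, 12.0], 0.51), ([589.0, 223.0, 19.0], 0.49)]
top bed [([578.0, 153.0, 10.0], 0.6)]
top fence [([648.0, 170.0, 11.0], 0.94)]
top stop_block [([589.0, 228.0, 23.0], 0.91)]
top stop_corner [([624.0, 216.0, 20.0], 0.89)]
top offcut [([325.0, -157.0, 1.0], 0.81), ([480.0, -279.0, 1.0], 0.66), ([332.0, -329.0, 0.0], 0.59)]
top offcut_corner [([311.0, -86.0, -3.0], 0.81), ([266.0, -360.0, 1.0], 0.79), ([470.0, -207.0, 3.0], 0.63)]
top knob_grip [([605.0, -36.0, 55.0], 0.53)]
top batten [([423.0, -43.0, -2.0], 0.67), ([406.0, 211.0, 0.0], 0.6)]
top offcut 0.96 423.0 286.0 [ 330. -328.   26.] ((325.66387939453125, -334.7510681152344), (152.68206787109375, 41.19367599487305), 38.207374572753906) [29. 27. 28.]
top offcut 0.59 351.0 287.0 [ 324. -155.   27.] ((321.7333984375, -157.9539337158203), (41.24562454223633, 143.50572204589844), 28.108182907104492) [146.  87.  24.]
top offcut 0.58 403.0 224.0 [ 480. -278.   27.] ((478.82098388671875, -280.08135986328125), (38.16078567504883, 141.5823974609375), 23.32516098022461) [140. 119.  74.]
side 
[... 1164 characters left out ...]
.2, 'joint_positions': array([-1.31413217e+00,  8.71966195e-02,  1.37072401e+00, -9.33774441e-06,
        1.68358716e+00, -1.03132734e-01]), 'qd': array([ 0.00200737,  0.00104913,  0.00010064,  0.0017878 , -0.0013382 ,
        0.00032323]), 'joint_efforts': array([-6.12783861e-04, -3.51733661e+01, -3.13458395e+01, -2.82986844e-05,
        5.36301068e-04, -7.81594395e-06]), 'eef_pos': array([ 193.62550083, -514.8053069 ,  194.23053118]), 'tcp_rot': array([ 9.83861962e-01,  1.78929142e-01, -1.37112753e-06,  4.26663095e-05]), 'contact_force': array([0.7510979 , 0.02566113, 0.93874719]), 'torque': array([ 0.05815891,  0.02015538, -0.06659014]), 'gripper_force': 0.0, 'opening': 85.22446731290765}
```

View pics/top0.png

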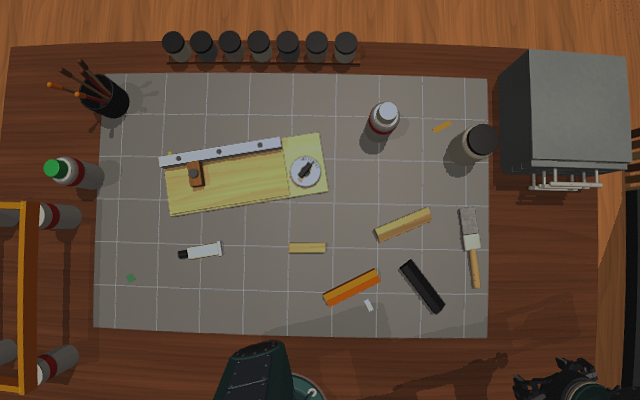

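View pics/side0.png

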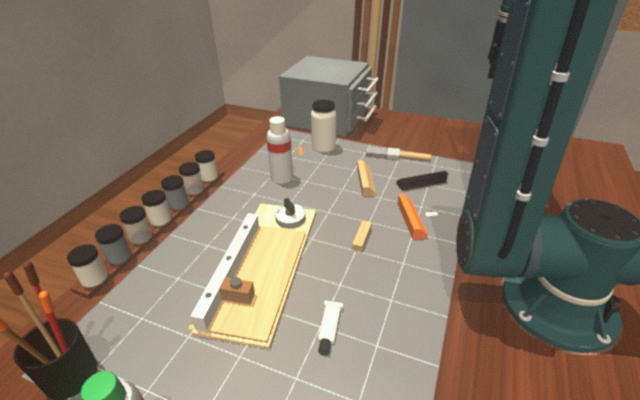

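```bash
python3 - <<'E'
from h import *
w=np.load("top0.npy")
def sel(c,r,z0,z1):
    m=(np.hypot(w[...,0]-c[0],w[...,1]-c[1])<r)&(w[...,2]>z0)&(w[...,2]<z1); return m
def rect(m): 
    q=w[m]; print(m.sum(),q.mean(0).round(1),cv2.minAreaRect(q[:,:2].astype(np.float32)))
print("knob bar");rect(sel((605,-36),45,55,75))
print("housing");rect(sel((605,-36),60,26,40))
m=(w[...,0]>560)&(w[...,0]<720)&(w[...,1]>0)&(w[...,2]>48)&(w[...,2]<60); print("fence");rect(m)
q=w[m];print(cv2.fitLine(q[:,:2].astype(np.float32),cv2.DIST_HUBER,0,.01,.01).ravel())
m=sel((590,228),60,53,60)|sel((590,228),45,50,60);print("stop");rect(sel((585,228),38,50,60))
print("offcut top");rect(sel((480,-279),85,28.5,40));print("offcut all");rect(sel((480,-279),85,8,40))
E
```

```text
knob bar
91 [604.2 -37.4  64.9] ((604.4568481445312, -36.717769622802734), (12.581610679626465, 39.85595703125), 52.65974426269531)
housing
631 [603.1 -37.3  31.7] ((603.533447265625, -37.85246276855469), (73.95442199707031, 73.00277709960938), 2.063929319381714)
fence
1620 [634.2 185.4  54.6] ((602.3782348632812, 256.32672119140625), (93.6342544555664, 485.739501953125), 7.941992282867432)
[ 1.8943834e-01 -9.8189265e-01  6.3989899e+02  1.7539127e+02]
stop
249 [591.4 226.1  55.9] ((591.0618286132812, 226.9678955078125), (63.3192138671875, 32.36393356323242), 11.44658374786377)
offcut top
480 [ 486.7 -276.2   32.2] ((485.9530029296875, -277.2469787597656), (23.087303161621094, 140.84307861328125), 23.191484451293945)
offcut all
869 [ 480.1 -278.6   26.9] ((485.640625, -277.557861328125), (49.49005889892578, 142.35202026367188), 23.332866668701172)
```

The top view shows the plain offcut at px (403,224), the black and orange look-alikes at (422,287) and (351,287), the dial at (305,171) and the stop block at (195,173). The side view agrees. Next I'll refine the jig yaw and the pointer direction.

```bash
python3 - <<'E'
from h import *
p=grab_frame("top"); save(p,"k.png",(270,130,345,210),7); w=world(p)
m=silhouettes("fence",p)[0]["pixels"]&(w[...,2]>51)&(w[...,2]<58)
q=w[m][:,:2].astype(np.float32);r=cv2.minAreaRect(q);print(len(q),r,cv2.boxPoints(r).round(1).tolist())
d=cv2.fitLine(q,cv2.DIST_HUBER,0,.01,.01).ravel();th=np.arctan2(d[1],d[0])-np.pi/2;print("yaw",np.degrees(th),d)
th=(th+np.pi/2)%np.pi-np.pi/2
R=np.array([[np.cos(th),-np.sin(th)],[np.sin(th),np.cos(th)]])
o=np.array(r[0]); print("fence face at jigx",((q-o)@R)[:,0].min(), (q-o)@R[:,1] @ [1] if 0 else '')
for n,pt in (("knob",(604,-37.5)),("stopc",(624,216)),("offcut",(480,-278.5)),("stopblk",(591.2,227))): print(n,((np.array(pt)-o)@R).round(1))
b=(w[...,2]>17.5)&(w[...,2]<23)&(np.hypot(w[...,0]-585,w[...,1]-155)<150); q=w[b][:,:2].astype(np.float32);print("bed",cv2.minAreaRect(q))
# stop block -y face edge
b=(w[...,2]>45)&(np.hypot(w[...,0]-588,w[...,1]-228)<36);l=(w[b][:,:2]-o)@R;l=l[l[:,0]<-16];print("stop y",np.percentile(l[:,1],[1,3,10,50,97,99]),"x",np.percentile(l[:,0],[1,99]))
E
```

```text
1212 ((643.3323364257812, 169.1497344970703), (28.645057678222656, 301.55224609375), 10.419429779052734) [[602.0, 314.79998779296875], [656.5, 18.299999237060547], [684.7000122070312, 23.5], [630.2000122070312, 320.0]]
yaw -170.2022 [ 1.7017157e-01 -9.8541445e-01  6.4394458e+02  1.6762590e+02]
fence face at jigx -15.190035761672334 
knob [ -73.9 -196.9]
stopc [-11.1  49.5]
offcut [-237.1 -413.3]
stopblk [-41.5  65.9]
bed ((576.3235473632812, 155.66265869140625), (114.96986389160156, 295.1356201171875), 10.276077270507812)
stop y [50.30210349 50.76871775 52.29519919 63.77613389 79.80053596 80.48009336] x [-72.82826804 -16.7861666 ]
```

View pics/k.png

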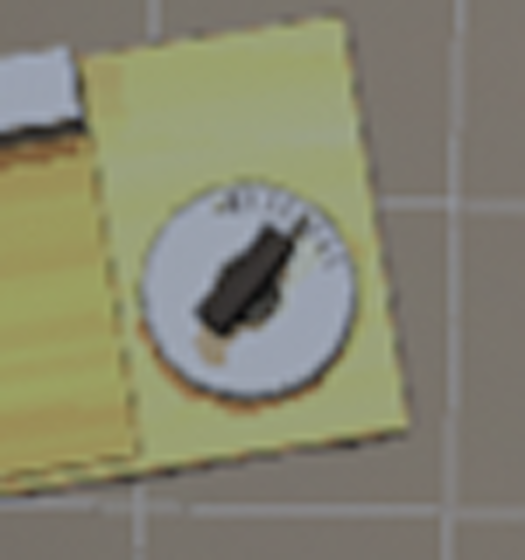

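The pointer lies towards the upper right, crop (300,225), about 47° clockwise of zero. I'll move above the knob.

Request:
carry_out --pt "0 0.41 0.477 0 -1.01" --pt "0 0.41 0.477 0 -1.01" --pt "0 0.41 0.477 0 -1.01" --pt "0 0.41 0.477 0 -1.01" --pt "0 0.41 0.477 0 -1.01" --pt "0 0.41 0.477 0 -1.01" --pt "0 0.41 0.477 0 -1.01" --pt "0 0.41 0.477 0 -1.01" --pt "0 0.41 0.477 0 -1.01" --pt "0 0.41 0.477 0 -1.01" --pt "0 0.41 0.477 0 -1.01" --pt "0 0.41 0.477 -0.08 -1.01" --pt "0 0.41 0.477 -0.08 -1.01" --pt "0 0.41 0.477 -0.08 -1.01"

```text
time: 3.05
eef_pos: [602.4, -38.0, 112.7]
tcp_rot: [0.948, -0.32, -0.002, 0.0]
contact_force: [0.1, 0.4, 0.4]
opening: 42.2
gripper_force: 0.0
```

Request:
carry_out --pt "0 0 0 -0.05 0" --pt "0 0 0 -0.073 0" --pt "0 0 0 -0.073 0" --pt "0 0 0 -0.073 0" --pt "-1 0 0 -0.073 0" --pt "-1 0 0 -0.073 0" --pt "-1 0 0 -0.073 0" --pt "-1 0 0 -0.073 0" --pt "-1 0 0 -0.073 0" --pt "-1 0 0 -0.073 0"

```text
time: 4.3
eef_pos: [603.6, -37.8, 41.1]
tcp_rot: [0.948, -0.319, -0.0, 0.0]
contact_force: [0.1, 0.5, 0.1]
opening: 0.4
gripper_force: 0.0
```

```bash
python3 - <<'E'
from h import *
s=grab_frame("side"); p=grab_frame("top")
a=cv2.resize(s["img"][150:250,230:360],(780,600)); cv2.imwrite("pics/a.png",a[...,::-1]); print(read_state()["opening"],read_state()["gripper_force"])
b=cv2.resize(p["img"][100:240,230:400],(729,600)); cv2.imwrite("pics/b.png",b[...,::-1])
E
```

```text
-0.13714782236648967 0.0
```

View pics/a.png

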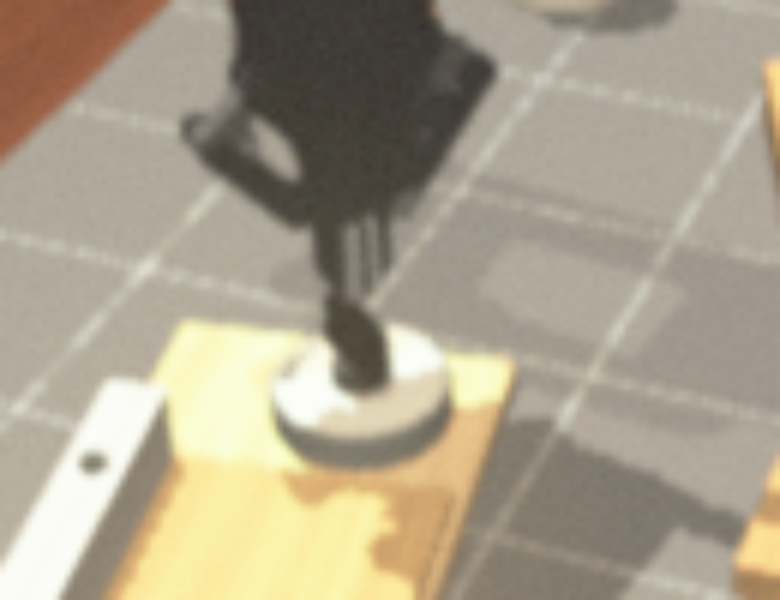

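```bash
python3 - <<'E'
from h import *
p=grab_frame("side");w=world(p)
for v in range(180,222,3): print(v,[tuple(np.nan_to_num(w[v,u]).round().astype(int).tolist()) for u in (282,286,289,292)])
p=grab_frame("top");print([(n,[(d["point"].round() if hasattr(d["point"],'round') else d["point"],d["conf"]) for d in mark_of(n,p)]) for n in("knob_grip",)]);print(read_state())
E
```

```text
180 [(616, -32, 129), (598, -17, 143), (603, -42, 126), (592, -35, 133)]
183 [(610, -21, 130), (601, -23, 130), (0, 0, 0), (592, -34, 126)]
186 [(607, -13, 127), (601, -21, 124), (597, -29, 119), (592, -34, 117)]
189 [(617, -30, 105), (605, -28, 110), (598, -29, 110), (593, -35, 108)]
192 [(619, -32, 94), (605, -27, 101), (598, -28, 103), (595, -37, 97)]
195 [(677, -135, 0), (605, -26, 93), (598, -27, 95), (594, -35, 90)]
198 [(672, -125, -1), (607, -28, 83), (599, -28, 85), (595, -36, 80)]
201 [(666, -113, -2), (614, -39, 64), (608, -45, 62), (640, -121, 0)]
204 [(660, -100, -1), (612, -35, 58), (602, -32, 63), (596, -36, 62)]
207 [(635, -56, 28), (614, -38, 47), (601, -28, 58), (591, -24, 63)]
210 [(629, -44, 29), (613, -35, 39), (601, -28, 48), (591, -24, 54)]
213 [(625, -34, 28), (610, -27, 37), (602, -28, 38), (592, -24, 44)]
216 [(619, -23, 28), (609, -25, 30), (603, -29, 28), (596, -30, 29)]
219 [(613, -10, 30), (603, -12, 32), (598, -19, 27), (591, -22, 28)]
[('knob_grip', [])]
{'time': 4.55, 'joint_positions': array([-1.56207756e-01,  2.83118032e-01,  1.45098312e+00, -6.04981006e-05,
        1.40762787e+00,  2.06480937e+00]), 'qd': array([-0.00123185, -0.00015903, -0.00106835,  0.00284307, -0.00086667,
        0.0004714 ]), 'joint_efforts': array([ 1.67270133e-03, -4.16723549e+01, -2.94138747e+01, -1.38622654e-04,
        1.34529044e-03, -2.52023682e-06]), 'eef_pos': array([603.62817735, -37.79012767,  41.20721948]), 'tcp_rot': array([ 9.47617036e-01, -3.19408747e-01, -6.21979042e-05,  4.08842350e-05]), 'contact_force': array([-0.13124559, -0.28203797,  0.54950491]), 'torque': array([-0.02995959,  0.00541745,  0.01161569]), 'gripper_force': 0.0, 'opening': 0.190302761291442}
```

View pics/b.png

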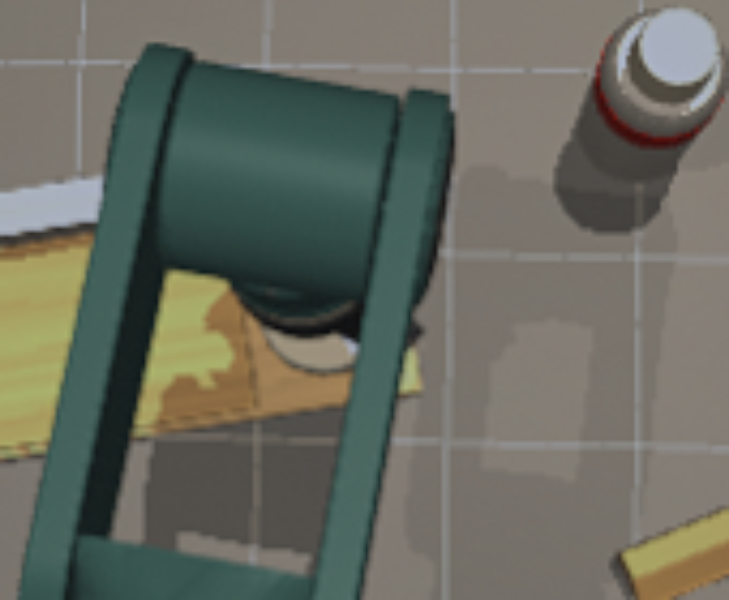

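The picture and depths show the fingertips at z≈78 mm, although the reported TCP is 41, so they closed above the bar (top 65). I'll check this more closely before going lower.

```bash
python3 - <<'E'
from h import *
print(pinch_z)
p=grab_frame("side");w=world(p)
m=(np.hypot(w[...,0]-604,w[...,1]+38)<28)&(w[...,2]>34)
v,u=np.nonzero(m)
for r in range(185,212): 
    k=v==r; print(r,[ (int(a),int(w[r,a,2])) for a in u[k]])
E
```

```text
18.700000000000003
185 [(280, 128), (281, 129), (282, 129), (283, 124), (284, 124), (285, 126), (286, 124), (287, 124), (288, 124), (289, 121), (290, 117), (291, 120), (292, 120), (293, 118), (294, 116)]
186 [(281, 127), (282, 125), (283, 120), (284, 123), (285, 123), (286, 122), (287, 120), (288, 121), (289, 120), (290, 115), (291, 114), (292, 115), (293, 116), (294, 110)]
187 [(281, 124), (282, 119), (283, 119), (284, 116), (285, 120), (286, 119), (287, 119), (288, 117), (289, 113), (290, 114), (291, 114), (292, 114), (293, 108), (294, 107)]
188 [(282, 106), (283, 111), (284, 117), (285, 113), (286, 116), (287, 116), (288, 114), (289, 112), (290, 112), (291, 110), (292, 109), (293, 105), (294, 105)]
189 [(282, 103), (283, 106), (284, 111), (285, 110), (286, 110), (287, 111), (288, 112), (289, 108), (290, 109), (291, 110), (292, 109), (294, 101)]
190 [(282, 101), (283, 104), (284, 108), (285, 108), (286, 107), (287, 105), (288, 107), (289, 108), (290, 107), (291, 107), (292, 103), (293, 101), (294, 99)]
191 [(282, 99), (283, 103), (284, 105), (285, 107), (286, 106), (287, 105), (288
[... 1610 characters left out ...]
(291, 61), (292, 63), (293, 63)]
206 [(285, 44), (286, 48), (287, 54), (288, 57), (289, 62), (290, 63), (291, 63), (292, 63), (293, 62), (294, 64)]
207 [(285, 41), (286, 46), (287, 49), (288, 54), (289, 57), (290, 61), (291, 63), (292, 63), (293, 62), (294, 60)]
208 [(286, 43), (287, 47), (288, 51), (289, 52), (290, 58), (291, 58), (292, 58), (293, 58), (294, 56)]
209 [(286, 38), (287, 42), (288, 47), (289, 51), (290, 55), (291, 58), (292, 57), (293, 56), (294, 52)]
210 [(285, 38), (286, 39), (287, 39), (288, 46), (289, 46), (290, 52), (291, 52), (292, 52), (293, 52), (294, 51)]
211 [(285, 40), (286, 40), (287, 39), (288, 41), (289, 44), (290, 50), (291, 50), (292, 49), (293, 48), (294, 46)]
```

Request:
carry_out --pt "0 0 0 0 0" --pt "0 0 0 0 0" --pt "0 0 0 0 0" --pt "0 0 0 0 0" --pt "0 0 0 -0.015 0" --pt "0 0 0 -0.03 0" --pt "0 0 0 -0.035 0" --pt "0 0 0 -0.035 0" --pt "-1 0 0 -0.035 0" --pt "-1 0 0 -0.035 0" --pt "-1 0 0 -0.035 0" --pt "-1 0 0 -0.035 0" --pt "-1 0 0 -0.035 0"

```text
time: 6.22
eef_pos: [604.1, -38.0, 7.1]
tcp_rot: [0.948, -0.319, 0.001, 0.0]
contact_force: [-2.0, 0.1, 4.9]
opening: 10.5
gripper_force: 61.7
```

Bar gripped. Now the counterclockwise turn.

Request:
carry_out --pt "-1 0 0 0 0.15" --pt "-1 0 0 0 0.3" --pt "-1 0 0 0 0.45" --pt "-1 0 0 0 0.6" --pt "-1 0 0 0 0.7" --pt "-1 0 0 0 0.78" --pt "-1 0 0 0 0.82" --pt "-1 0 0 0 0.85" --pt "-1 0 0 0 0.88" --pt "-1 0 0 0 0.88"

```text
time: 7.48
eef_pos: [604.0, -38.3, 7.1]
tcp_rot: [0.994, 0.113, 0.001, 0.0]
contact_force: [-1.5, -2.0, 5.5]
opening: 10.1
gripper_force: 64.8
```

```bash
python3 -c "
from h import *
print(read_state()['torque'],read_state()['tcp_rot'])"
```

```text
[-0.21348515  0.29053605 -0.93947166] [9.93571979e-01 1.13200691e-01 5.34129371e-04 1.99694779e-04]
```

Request:
carry_out --pt "0.1 0 0 0 0.0" --pt "0.1 0 0 0 0" --pt "0.1 0 0 0 0" --pt "0.1 0 0 0 0" --pt "0.1 0 0 0.05 0" --pt "0.1 0 0 0.1 0" --pt "0.6 -0.124 -0.2415 0.11 1.747" --pt "0.6 -0.124 -0.2415 0.11 1.747" --pt "0.6 -0.124 -0.2415 0.11 1.747" --pt "0.6 -0.124 -0.2415 0.11 1.747" --pt "0.6 -0.124 -0.2415 0.11 1.747" --pt "0.6 -0.124 -0.2415 0.11 1.747" --pt "0.6 -0.124 -0.2415 0.11 1.747" --pt "0.6 -0.124 -0.2415 0.11 1.747" --pt "0.6 -0.124 -0.2415 0.11 1.747" --pt "0.6 -0.124 -0.2415 0.11 1.747" --pt "0.6 -0.124 -0.2415 0.11 1.747" --pt "0.6 -0.124 -0.2415 0.11 1.747"

```text
time: 9.72
eef_pos: [479.6, -279.3, 116.2]
tcp_rot: [0.551, 0.835, 0.0, 0.0]
contact_force: [-0.6, 0.5, -0.1]
opening: 68.2
gripper_force: 0.0
```

```bash
python3 - <<'E'
from h import *
p=grab_frame("top");w=world(p)
m=(np.hypot(w[...,0]-605,w[...,1]+37)<40)&(w[...,2]>55)&(w[...,2]<75)
q=w[m];print(q.mean(0),cv2.minAreaRect(q[:,:2].astype(np.float32)))
save(p,"c.png",(270,130,345,210),5)
# finger tip height and xy from the side picture
p=grab_frame("side");w=world(p);print(read_state()["eef_pos"],read_state()["tcp_rot"])
m=(np.hypot(w[...,0]-479,w[...,1]+279)<75)&(w[...,2]>60)&(w[...,2]<240);print(m.sum())
q=w[m];print(np.percentile(q[:,2],[0,.3,1,2,5]));l=q[q[:,2]<np.nanmin(q[:,2])+35];print(l.min(0),l.max(0),l.mean(0),len(l))
save(p,"d.png",(300,80,460,230),4)
E
```

```text
[603.72045014 -37.21556325  65.76544135] ((604.1869506835938, -37.18838119506836), (39.582679748535156, 11.920181274414062), 9.380537986755371)
[ 479.66423288 -279.26081943  116.22564607] [5.50412396e-01 8.34892922e-01 4.91591065e-05 3.51033327e-05]
632
[160.99237507 161.50139534 163.63738242 165.95619959 170.18846633]
[ 434.61978976 -305.54106041  160.99237507] [ 529.00162208 -251.62359439  195.74207097] [ 476.59464559 -274.35746373  179.13847996] 146
```

View pics/d.png

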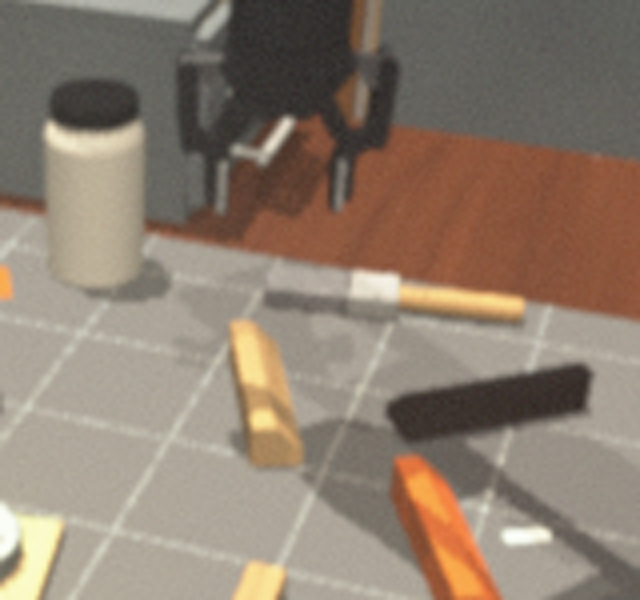

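View pics/c.png

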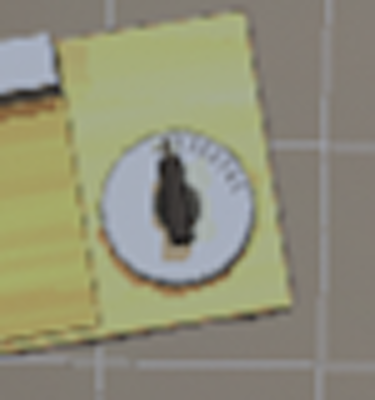

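Knob at zero: the bar reads 9.4° against the jig's 10.2°, pointer at the pin, crop (165,145). The fingers straddle the plain offcut with their tips at z≈161. I'll descend and grip.

Request:
carry_out --pt "0.6 0 0 -0.05 0" --pt "0.6 0 0 -0.1 0" --pt "0.3 0 0 -0.13 0" --pt "0.3 0 0 -0.14 0" --pt "0.3 0 0 -0.147 0" --pt "0.3 0 0 -0.151 0" --pt "0.3 0 0 -0.151 0" --pt "0.3 0 0 -0.151 0"

```text
time: 10.82
eef_pos: [480.3, -279.8, -33.7]
tcp_rot: [0.55, 0.835, 0.0, 0.001]
contact_force: [1.0, 0.5, -0.5]
opening: 55.2
gripper_force: 0.0
```

```bash
python3 - <<'E'
from h import *
p=grab_frame("side");w=world(p);print(read_state()["eef_pos"],read_state()["contact_force"])
m=(np.hypot(w[...,0]-479,w[...,1]+279)<60)&(w[...,2]>-5)&(w[...,2]<60)
g=p["img"].max(-1)
m2=m&(g<90)&(w[...,2]>3);q=w[m2];print(m2.sum(),np.percentile(q[:,2],[0,2,5,20]))
save(p,"e.png",(330,130,430,210),8)
E
```

```text
[ 480.22272834 -279.71893766  -33.85623216] [ 0.2342307   0.2791652  -0.81382941]
108 [18.31362797 21.471188   25.73246588 39.53006388]
```

View pics/e.png

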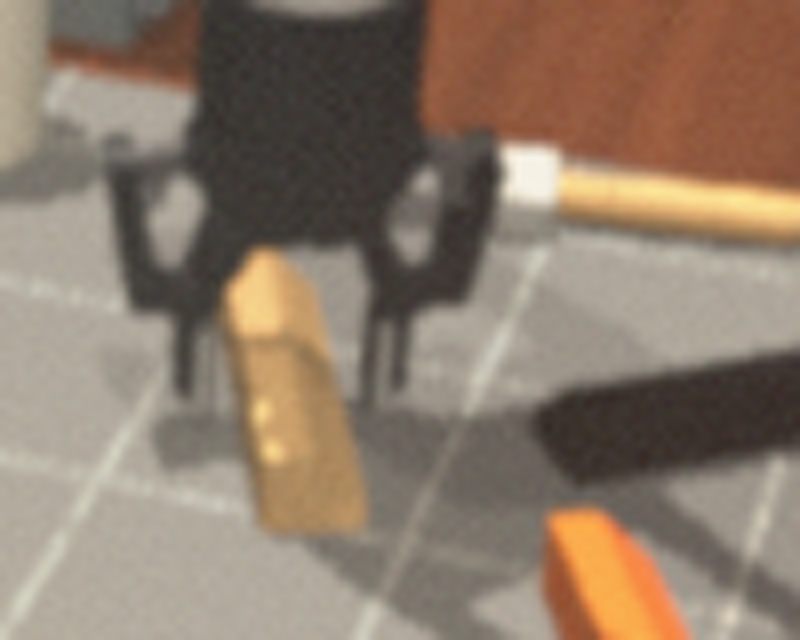

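The fingers straddle the offcut, tips about 10 mm above the table at crop (185,390) and (365,400). I'll go 5 mm lower, close and lift.

Request:
carry_out --pt "0.3 0 0 -0.005 0" --pt "0.1 0 0 -0.005 0" --pt "-1 0 0 -0.005 0" --pt "-1 0 0 -0.005 0" --pt "-1 0 0 -0.005 0" --pt "-1 0 0 -0.005 0" --pt "-1 0 0 -0.005 0" --pt "-1 0 0 0.005 0" --pt "-1 0 0 0.02 0" --pt "-1 0 0 0.05 0" --pt "-1 0 0 0.08 0" --pt "-1 0 0 0.08 0"

```text
time: 12.38
eef_pos: [481.7, -280.8, 48.7]
tcp_rot: [0.55, 0.835, -0.0, 0.004]
contact_force: [-0.0, -0.3, -1.7]
opening: 34.6
gripper_force: 60.0
```

```bash
python3 - <<'E'
from h import *
p=grab_frame("side");w=world(p);print(read_state()["eef_pos"],read_state()["contact_force"])
c=[d for d in silhouettes("offcut",p)]
for d in c:
    q=w[d["pixels"]];q=q[~np.isnan(q[:,0])];print(round(d["conf"],2),q.mean(0).round(),np.percentile(q[:,2],[2,98]).round(1),cv2.minAreaRect(q[:,:2].astype(np.float32)))
cv2.imwrite("pics/f.png",cv2.resize(p["img"][110:210,330:430],(600,600))[...,::-1])
E
```

```text
[ 480.34805152 -279.8064958    46.41749893] [ 0.48472599 -0.43292933 -2.803303  ]
0.86 [ 327. -318.   18.] [-2.4 31.7] ((332.86285400390625, -346.0614013671875), (159.89244079589844, 68.29145050048828), 38.370906829833984)
0.71 [ 324. -139.   21.] [ 0.9 31.5] ((325.3779296875, -154.33839416503906), (35.65623092651367, 142.6757049560547), 27.929616928100586)
0.61 [ 472. -252.  106.] [ 85.6 117.9] ((480.6749267578125, -308.3620300292969), (49.879154205322266, 199.5233917236328), 15.00123405456543)
```

View pics/f.png

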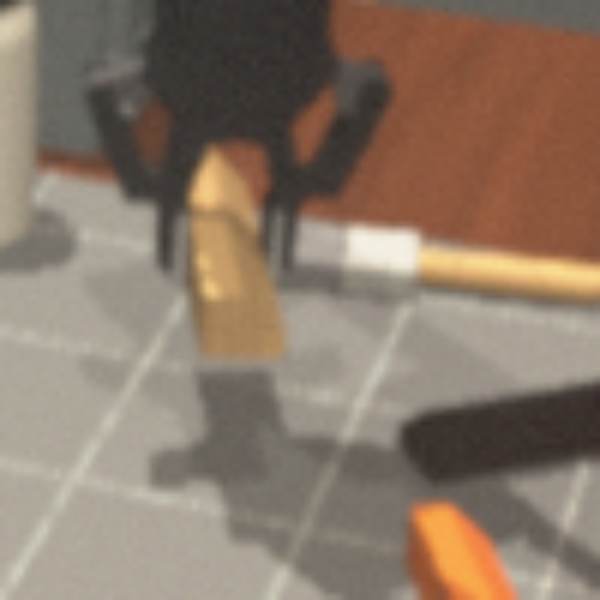

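Held level in the last picture, clear of the table. I'll carry it to above the bed.

Request:
carry_out --pt "-1 0 0.02 0.04 0" --pt "-1 0.1135 0.4125 0.04 -0.227" --pt "-1 0.1135 0.4125 0.04 -0.227" --pt "-1 0.1135 0.4125 0.04 -0.227" --pt "-1 0.1135 0.4125 0.04 -0.227" --pt "-1 0.1135 0.4125 0.04 -0.227" --pt "-1 0.1135 0.4125 0.04 -0.227" --pt "-1 0.1135 0.4125 0.04 -0.227" --pt "-1 0.1135 0.4125 0.04 -0.227" --pt "-1 0.1135 0.4125 0.04 -0.227" --pt "-1 0.1135 0.4125 0.0 -0.227" --pt "-1 0.1135 0.4125 -0.02 -0.227" --pt "-1 0.1135 0.4125 -0.02 -0.227" --pt "-1 0.1135 0.4125 -0.02 -0.227"

```text
time: 14.22
eef_pos: [593.8, 132.3, 26.2]
tcp_rot: [0.642, 0.767, 0.0, 0.001]
contact_force: [0.5, -0.1, -0.9]
opening: 34.4
gripper_force: 60.5
```

```bash
cat > off.py <<'E'
from h import *
print(read_state()["eef_pos"],read_state()["contact_force"],read_state()["opening"])
R=np.array([[.984,-.177],[.177,.984]]);sc=np.array([623,215.8])
for c in("side","top"):
    p=grab_frame(c);w=world(p)
    for n in("offcut","offcut_corner"):
        for d in mark_of(n,p):
            q=np.array(d["point"])
            if q[1]>-30: print(c,n,round(d["conf"],2),q.round(1),"jig rel corner",((q[:2]-sc)@R).round(1))
    for d in silhouettes("offcut",p):
        q=w[d["pixels"]];q=q[~np.isnan(q[:,0])]
        if q[:,1].mean()>-30:
            l=(q[:,:2]-sc)@R;print(c,"sil",round(d["conf"],2),"z",np.percentile(q[:,2],[3,97]).round(1),"jx",np.percentile(l[:,0],[3,97]).round(1),"jy",np.percentile(l[:,1],[1,3,97,99]).round(1))
            t=q[(q[:,2]>np.percentile(q[:,2],97)-6)][:,:2].astype(np.float32);r=cv2.fitLine(t,cv2.DIST_HUBER,0,.01,.01).ravel();print("yaw line",np.degrees(np.arctan2(r[1],r[0])))
E
python3 off.py
```

```text
[593.75554062 132.26280982  26.18384408] [ 0.48253432 -0.10499466 -0.86664679] 34.441926007721264
side offcut 0.69 [592.1 133.   58.4] jig rel corner [-45.1 -76. ]
side offcut_corner 0.59 [601.2 203.2  64.3] jig rel corner [-23.7  -8.5]
side sil 0.69 z [67.  95.9] jx [-60.6 -26.4] jy [-141.4 -105.4   -7.1   -6.8]
yaw line -78.908226
top offcut 0.63 [592.  132.1  64.4] jig rel corner [-45.3 -76.9]
top offcut_corner 0.7 [598.6 206.   71.1] jig rel corner [-25.7  -5.3]
top sil 0.61 z [ 76.3 100. ] jx [-62.5 -29. ] jy [-146.7 -146.2  -10.7   -7. ]
yaw line -75.91935
```

Request:
carry_out --pt "-1 0 0 -0.025 0" --pt "-1 0 0 -0.038 0" --pt "-1 0 0 -0.044 0" --pt "-1 0 0 -0.045 0" --pt "-1 0 0 -0.045 0" --pt "0.08 0 0 -0.045 0" --pt "0.08 0 0 -0.045 0" --pt "0.08 0 0 -0.045 0"

```text
time: 15.62
eef_pos: [593.7, 133.3, -19.3]
tcp_rot: [0.641, 0.767, 0.001, 0.0]
contact_force: [-0.4, -0.1, 1.3]
opening: 46.2
gripper_force: 0.8
```

```bash
python3 off.py
```

```text
[593.74433113 133.3201187  -19.34051778] [-0.39575208 -0.12259448  1.26683075] 46.176973788564574
side offcut 0.78 [591.3 136.6  16.1] jig rel corner [-45.2 -72.3]
side offcut_corner 0.87 [600.9 206.6  21.7] jig rel corner [-23.4  -5.1]
side sil 0.9 z [22.8 52.1] jx [-61.1 -26. ] jy [-141.3 -117.3   -6.7   -6.1]
yaw line -78.77805
top offcut 0.58 [593.5 132.3  17.6] jig rel corner [-43.8 -76.9]
top offcut_corner 0.71 [599.6 208.   21.1] jig rel corner [-24.4  -3.5]
top offcut_corner 0.62 [605.2 121.2   2.1] jig rel corner [-34.3 -89.9]
top sil 0.71 z [32.6 55.1] jx [-61.6 -29.9] jy [-146.4 -145.7  -13.5  -10. ]
yaw line -77.415436
```

Released on the bed about 26 mm from the fence and 6 mm from the stop. I'll rise, shut the fingers and go behind the -y end.

Request:
carry_out --pt "0.08 0 0 0.05 0" --pt "0.08 0 0 0.075 0" --pt "-1 0.0169 -0.094 0.075 0" --pt "-1 0.0169 -0.094 0.075 0" --pt "-1 0.0169 -0.094 0.075 0" --pt "-1 0.0169 -0.094 0.075 0" --pt "-1 0.0169 -0.094 0.03 0" --pt "-1 0.0169 -0.094 0.012 0" --pt "-1 0.0169 -0.094 0.009 0" --pt "-1 0.0169 -0.094 0.009 0" --pt "-1 0.0151 -0.084 0.009 0" --pt "-1 0.0142 -0.079 0.009 0" --pt "-1 0.0135 -0.075 0.009 0" --pt "-1 0.0133 -0.074 0.009 0" --pt "-1 0.0133 -0.074 0.009 0"

```text
time: 17.9
eef_pos: [606.6, 59.3, -10.6]
tcp_rot: [0.641, 0.767, 0.0, 0.0]
contact_force: [0.6, -1.4, 0.8]
opening: 0.2
gripper_force: 0.3
```

```bash
python3 off.py
```

```text
[606.55824119  59.2916653  -10.6361546 ] [ 0.63600297 -1.37538026  0.83213258] 0.15104065175891457
side offcut 0.66 [594.2 142.6  12.8] jig rel corner [-41.3 -66.9]
side offcut_corner 0.6 [598.5 210.6  20.9] jig rel corner [-25.   -0.8]
side offcut_corner 0.4 [578.1 156.9  10.6] jig rel corner [-54.6 -50. ]
side sil 0.64 z [21.9 51.9] jx [-61.5 -27. ] jy [-138.8 -135.7   -5.7   -1.8]
yaw line -79.11926
top offcut 0.84 [590.9 139.2  21.1] jig rel corner [-45.1 -69.7]
top sil 0.73 z [23.5 55.1] jx [-64.4 -33.7] jy [-113.6 -106.1  -41.8  -38.5]
yaw line -89.47563
```

Request:
carry_out --pt "-1 -0.0003 0.002 0 0" --pt "-1 -0.0005 0.003 0 0" --pt "-1 -0.0007 0.004 0 0" --pt "-1 -0.0009 0.005 0 0" --pt "-1 -0.0009 0.005 0 0"

```text
time: 18.92
eef_pos: [606.0, 61.0, -10.7]
tcp_rot: [0.641, 0.767, -0.002, 0.002]
contact_force: [1.5, -8.9, -0.1]
opening: 0.5
gripper_force: 4.3
```

Pressed on the stop with 9 N. Now to the front, to push it to the fence.

Request:
carry_out --pt "-1 0.001 -0.006 0 0" --pt "-1 0.001 -0.006 0.05 0" --pt "-1 -0.0587 -0.006 0.055 0" --pt "-1 -0.0587 0.0668 0.055 0" --pt "-1 -0.0587 0.0668 0.055 0" --pt "-1 -0.0587 0.0668 0.055 0" --pt "-1 -0.0587 0.0668 0.02 0" --pt "-1 -0.0587 0.0668 0 0" --pt "-1 -0.0587 0.0668 0 0" --pt "-1 -0.049 0.0686 0 0" --pt "-1 -0.044 0.0695 0 0" --pt "-1 -0.039 0.0704 0 0" --pt "-1 -0.034 0.0713 0 0" --pt "-1 -0.029 0.0722 0 0" --pt "-1 -0.025 0.0729 0 0" --pt "-1 -0.023 0.0732 0 0" --pt "-1 -0.022 0.0734 0 0" --pt "-1 -0.022 0.0734 0 0"

```text
time: 21.18
eef_pos: [582.4, 135.6, -9.5]
tcp_rot: [0.641, 0.767, -0.002, 0.0]
contact_force: [-6.4, -4.8, 7.6]
opening: -0.0
gripper_force: 5.3
```

```bash
python3 off.py
```

```text
[582.3910837  135.64775144  -9.45935363] [-6.37539808 -4.77438212  7.64367291] -0.01059766024438687
side offcut 0.91 [610.6 145.5  16.2] jig rel corner [-24.6 -67. ]
side sil 0.74 z [25.9 52.2] jx [-45.7 -10.5] jy [-80.9 -77.5  -8.5  -6.2]
yaw line -76.95959
side sil 0.27 z [19.  54.8] jx [ 1.7 25.7] jy [-95.7 -89.1  99.1  99.6]
yaw line -80.23916
top offcut 0.82 [606.4 144.4  20.4] jig rel corner [-29.  -67.3]
top sil 0.83 z [29.4 55.8] jx [-45.2 -10.7] jy [-139.4 -138.7  -88.8  -86.7]
yaw line -81.287025
```

Request:
carry_out --pt "-1 -0.006 -0.001 0 0" --pt "-1 -0.006 -0.001 -0.006 0" --pt "-1 -0.002 -0.0004 -0.006 0" --pt "-1 0.001 0.0002 -0.006 0" --pt "-1 0.004 0.0007 -0.006 0" --pt "-1 0.006 0.001 -0.006 0" --pt "-1 0.006 0.001 -0.006 0"

```text
time: 22.45
eef_pos: [588.0, 138.7, -17.0]
tcp_rot: [0.641, 0.768, -0.001, -0.001]
contact_force: [-7.8, -1.1, 5.7]
opening: 0.1
gripper_force: 5.1
```

```bash
python3 off.py
```

```text
[588.02908652 138.66666643 -16.98239125] [-7.76823373 -1.11572058  5.73141563] 0.0667379748121271
side offcut 0.72 [618.  145.1  13.4] jig rel corner [-17.4 -68.7]
side offcut_corner 0.97 [626.2 217.4  20. ] jig rel corner [3.4 1. ]
side sil 0.85 z [25.6 52.3] jx [-33.2   2. ] jy [-75.  -72.5  -6.9  -3.7]
yaw line -78.542076
side sil 0.48 z [20.2 54.7] jx [ 2.  26.5] jy [-86.7 -77.4  99.2  99.7]
yaw line -78.863754
side sil 0.18 z [21.1 65.6] jx [-57.8   0.7] jy [-18.    3.1  32.2  32.7]
yaw line -43.98563
top offcut 0.97 [618.2 141.8  20.9] jig rel corner [-17.8 -72. ]
top sil 0.57 z [25.9 55. ] jx [-36.5  -1.9] jy [-140.2 -140.   -88.5  -87.2]
yaw line -79.700836
```

Seated: offcut yaw -79.7° against the fence's -79.8°, and corner within about 2 mm. Now for the diagonal press on the bevel.

Request:
carry_out --pt "-1 -0.006 -0.001 0.002 0" --pt "-1 -0.008 -0.001 0.028 0" --pt "-1 -0.008 -0.001 0.028 0" --pt "-1 0.0026 0.0005 0.028 0" --pt "-1 0.0055 0.001 0.025 0" --pt "-1 0.0075 0.0013 0.023 0" --pt "-1 0.0095 0.0017 0.021 0" --pt "-1 0.0104 0.0019 0.02 0" --pt "-1 0.0114 0.002 0.019 0" --pt "-1 0.0114 0.002 0.019 0"

```text
time: 24.1
eef_pos: [600.9, 140.6, 2.2]
tcp_rot: [0.641, 0.767, 0.0, 0.0]
contact_force: [0.4, 0.7, -1.0]
opening: -0.1
gripper_force: 0.0
```

Request:
carry_out --pt "-1 0.002 0.0004 -0.002 0" --pt "-1 0.003 0.0005 -0.003 0" --pt "-1 0.004 0.0007 -0.004 0" --pt "-1 0.004 0.0007 -0.004 0"

```text
time: 24.6
eef_pos: [602.3, 140.8, 1.2]
tcp_rot: [0.641, 0.768, -0.002, -0.002]
contact_force: [-12.0, -2.1, 16.0]
opening: -0.0
gripper_force: 10.1
```

Request:
carry_out --pt "-1 0 0 0 0" --pt "-1 0 0 0 0" --pt "-1 0 0 0 0" --pt "-1 0 0 0 0"

```text
time: 25.1
eef_pos: [602.3, 140.9, 1.2]
tcp_rot: [0.641, 0.768, -0.002, -0.002]
contact_force: [-11.9, -2.0, 15.8]
opening: 0.1
gripper_force: 9.9
```

```bash
python3 off.py; python3 - <<'E'
from h import *
p=grab_frame("top");w=world(p)
m=(np.hypot(w[...,0]-605,w[...,1]+37)<40)&(w[...,2]>58)&(w[...,2]<75)
print(cv2.minAreaRect(w[m][:,:2].astype(np.float32)))
p=grab_frame("side");save(p,"g.png",(190,180,340,320),4)
E
```

```text
[602.25207048 140.85576968   1.2032342 ] [-11.91717173  -2.02157052  15.77936391] 0.06671435593011994
side offcut 0.56 [620.  147.5  14.7] jig rel corner [-15.  -66.7]
side offcut_corner 0.64 [625.6 215.7  16. ] jig rel corner [ 2.5 -0.6]
top offcut 0.59 [617.3 143.3  21.4] jig rel corner [-18.4 -70.3]
top sil 0.97 z [25.8 55.6] jx [-36.8  -1.9] jy [-140.1 -139.2  -84.4  -81.5]
yaw line -79.64638
((604.2506103515625, -37.213199615478516), (39.54601287841797, 11.992659568786621), 8.676580429077148)
```

View pics/g.png

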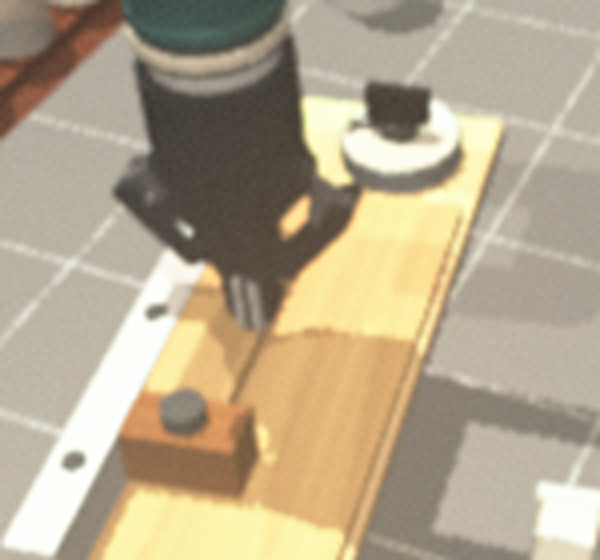

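The picture shows the shut fingers on the bevel at (250,310) and the offcut between fence and stop block at (190,430). One finer check of the knob angle before handing in.

```bash
python3 - <<'E'
from h import *
for c in("top","side"):
  for i in range(3):
    p=grab_frame(c);w=world(p)
    m=(np.hypot(w[...,0]-604,w[...,1]+37)<35)&(w[...,2]>61)&(w[...,2]<72);q=w[m][:,:2].astype(np.float32)
    d=cv2.fitLine(q,cv2.DIST_L2,0,.01,.01).ravel();print(c,len(q),np.degrees(np.arctan(d[1]/d[0])))
    m=(w[...,2]>51)&(w[...,2]<58)&(w[...,0]>615)&(w[...,1]>10)&(w[...,1]<100 if c=="top" else w[...,1]>240)
print(read_state()["contact_force"])
E
```

```text
top 87 10.32955
top 86 10.350901
top 86 10.644031
side 55 10.877014
side 52 11.281723
side 55 9.29753
[-12.18224098  -1.90147946  15.42380929]
```

Knob angle is about 10.4° against the jig's 10.2°, so it is at zero.

```bash
python3 -c "
from station import *
print(finish_job())"
```

```text
the job is handed in; nothing more can be done
None
```

I handed the job in with the gauge knob at zero (about 10.4° against the jig's 10.2°) and the offcut seated within about 3 mm of the fence and stop corner. The arm is still holding it there with a diagonal push of about 12 N towards the fence and 16 N down, but the judge's result was not shown to me.

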